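# Catch boxed brake pads from the gravity chute and crate them

### The job

Fill the parts caddy from the chute: take it by its rim, hold it level under the mouth with the end of the caddy pushing the hanging paddle back until all three boxes of brake pads have slid into it. Then set the caddy down on the bench and let go, take it again by its carrying handle, and lower it by the handle to the bottom of the open job crate, leaving the chute's flap shut again. Let no box fall outside the caddy, and leave the two bottles standing where they are.

Things in the scene. Friction and masses are not known exactly. Their poses are not given: they have to be found in the camera images.
- chute: Gravity chute: straight sheet-steel lane on legs, 98 mm wide, fixed to the bench. Origin on the bench top below the middle of the mouth lip; x points from the mouth back up the lane (the mouth looks along -x), z up. Lane floor rises at 28 degrees towards +x; its side plates stand 55 mm above it. Under the mouth the space is free back to the legs at x = +70 mm.
- gate (a joint): Sprung hinge of the stop flap, axis across the lane 4 mm before the lip, 188 mm above the bench. 0: flap up, boxes held; boxes slide out freely once it is nearly at its stop, 1.40 rad. A paddle hangs from the same hinge: pushed back along the chute's +x it turns the flap down and forward. 1.5 N moves it, about 4 N holds it open; it swings shut by itself.
- paddle (a point): Centre of the round edge (8 mm thick) at the foot of the paddle plate (50 mm wide), 82 mm from the hinge. Shut: chute x = -62 mm, 130 mm above the bench; lowest 106 mm on its way. Pushed by an edge 140 mm above the bench, the paddle's face is at chute x = -54 mm when shut and x = +28 mm when fully open.
- caddy_mid (a point): Parts caddy: grey moulded open tray 200 x 124 x 58 mm, loose, 0.14 to 0.24 kg empty. Point at its centre, 29 mm above its underside; x along its length, y across, z up. Rim: a band 10 mm thick, 20 mm tall round the top, inside it 180 x 104 mm; walls 5 mm, floor 4 mm. A grasp on a long side's rim 40 mm from an end keeps the gripper clear of chute and handle.
- caddy_handle (a point): Middle of the caddy's fixed arched handle: a level bar along the caddy's y across its middle, 15 mm thick and straight for 70 mm, axis 142 mm above the caddy's underside (84 mm above its rim). Same axes as the caddy. Carry the caddy high: the bottles beside it reach 145 mm, and a steel drawer cabinet behind the right-hand part of the bench reaches 240 mm.
- crate: Job crate: black moulded open box fixed on the bench, inside 224 x 146 mm, over its rim 242 x 164 mm, 70 mm high, floor 4 mm thick. Origin at the centre of its underside; x along its length, y across, z up. The caddy fits in lengthwise, either way round, with about 11 mm to spare on every side: no room for a finger beside its rim.
- oil_bottle_mid (a point): Oil bottle, teal, 42 mm round, 130 mm tall, loose, standing beside a long side of the caddy near one of its four corners, its axis about 103 mm from the caddy's middle line; to be left standing. Point at its centre, half-way up.
- sealant_bottle_mid (a point): White sealant bottle, 48 mm round, 145 mm tall, loose, standing beside a long side of the caddy near one of its four corners, its axis about 103 mm from the caddy's middle line; to be left standing. Point at its centre, half-way up.
- pads_1_mid (a point): Box of brake pads 1 (nearest the mouth at the start): a plain carton 55 x 85 x 22 mm, 50 g, lying flat in the lane with its 85 mm across it. Point at its centre.
- pads_2_mid (a point): Box of brake pads 2 (middle at the start): a plain carton 55 x 85 x 22 mm, 50 g, lying flat in the lane with its 85 mm across it. Point at its centre.
- pads_3_mid (a point): Box of brake pads 3 (last in the queue at the start): a plain carton 55 x 85 x 22 mm, 50 g, lying flat in the lane with its 85 mm across it. Point at its centre.
- chute_mouth (a point): Middle of the lane floor's lip at the mouth, 195 mm above the bench; axes as the chute. The side plates reach 30 mm out past the lip, their foremost lower corner about 177 mm above the bench: a rim pushed in under them must be lower. Boxes leave the opened flap 20 to 40 mm before the lip and fly up to 100 mm further along -x while they fall.
- tyre_lever_a_mid (a point): Plastic tyre lever, 122 x 19 x 11 mm, loose, lying on the bench along a long side of the caddy near one of its corners, about 103 mm from the caddy's middle line; low enough for a finger to pass above it. Point at its centre.
- tyre_lever_b_mid (a point): Plastic tyre lever, 122 x 19 x 11 mm, loose, lying on the bench along a long side of the caddy near one of its corners, about 103 mm from the caddy's middle line; low enough for a finger to pass above it. Point at its centre.
Mind the look-alikes: they are no part of the job. Leave any yellow look-alike of the part that bears pads_2_mid alone.

How it is judged (in metres and radians):
On the way, in this order (a step that is already met when the one before it is completed fails the run):
1. all three boxes are in the caddy while it is held up, by its rim and level (x of pads_1_mid in the frame of caddy_mid between -0.095 and 0.095 m and y of pads_1_mid in the frame of caddy_mid between -0.057 and 0.057 m and z of pads_1_mid in the frame of caddy_mid between -0.035 and 0.055 m and x of pads_2_mid in the frame of caddy_mid between -0.095 and 0.095 m and y of pads_2_mid in the frame of caddy_mid between -0.057 and 0.057 m and z of pads_2_mid in the frame of caddy_mid between -0.035 and 0.055 m and x of pads_3_mid in the frame of caddy_mid between -0.095 and 0.095 m and y of pads_3_mid in the frame of caddy_mid between -0.057 and 0.057 m and z of pads_3_mid in the frame of caddy_mid between -0.035 and 0.055 m and height (world z) of caddy_mid above 0.07 m and angle between caddy_mid's own z axis and vertical below 0.3 rad and distance between the grasp point and caddy_handle above 0.05 m), for 0.2 s.
2. the loaded caddy stands on the bench, let go (x of pads_1_mid in the frame of caddy_mid between -0.095 and 0.095 m and y of pads_1_mid in the frame of caddy_mid between -0.057 and 0.057 m and z of pads_1_mid in the frame of caddy_mid between -0.035 and 0.055 m and x of pads_2_mid in the frame of caddy_mid between -0.095 and 0.095 m and y of pads_2_mid in the frame of caddy_mid between -0.057 and 0.057 m and z of pads_2_mid in the frame of caddy_mid between -0.035 and 0.055 m and x of pads_3_mid in the frame of caddy_mid between -0.095 and 0.095 m and y of pads_3_mid in the frame of caddy_mid between -0.057 and 0.057 m and z of pads_3_mid in the frame of caddy_mid between -0.035 and 0.055 m and height (world z) of caddy_mid below 0.034 m and angle between caddy_mid's own z axis and vertical below 0.06 rad and contact force between the fingers and anything else below 0.1 N), for 0.2 s.
3. the loaded caddy is lifted by its handle (x of pads_1_mid in the frame of caddy_mid between -0.095 and 0.095 m and y of pads_1_mid in the frame of caddy_mid between -0.057 and 0.057 m and z of pads_1_mid in the frame of caddy_mid between -0.035 and 0.055 m and x of pads_2_mid in the frame of caddy_mid between -0.095 and 0.095 m and y of pads_2_mid in the frame of caddy_mid between -0.057 and 0.057 m and z of pads_2_mid in the frame of caddy_mid between -0.035 and 0.055 m and x of pads_3_mid in the frame of caddy_mid between -0.095 and 0.095 m and y of pads_3_mid in the frame of caddy_mid between -0.057 and 0.057 m and z of pads_3_mid in the frame of caddy_mid between -0.035 and 0.055 m and height (world z) of caddy_mid above 0.06 m and distance between the grasp point and caddy_handle below 0.035 m), for 0.2 s.
4. it stands at the bottom of the crate with its handle still in the hand (x of caddy_mid in the frame of crate between -0.02 and 0.02 m and y of caddy_mid in the frame of crate between -0.02 and 0.02 m and z of caddy_mid in the frame of crate below 0.038 m and angle between caddy_mid's own z axis and vertical below 0.06 rad and distance between the grasp point and caddy_handle below 0.04 m), for 0.1 s.
At the end, for the whole second after the job is handed in: The caddy stands upright (within 0.06 rad) on the crate's floor, centred within 20 mm each way, with all three boxes lying inside it (a stacked one's centre at most 26 mm above the rim), the hand off it and the chute's flap shut (gate below 0.15 rad) (x of caddy_mid in the frame of crate between -0.02 and 0.02 m and y of caddy_mid in the frame of crate between -0.02 and 0.02 m and z of caddy_mid in the frame of crate below 0.038 m and angle between caddy_mid's own z axis and vertical below 0.06 rad and x of pads_1_mid in the frame of caddy_mid between -0.095 and 0.095 m and y of pads_1_mid in the frame of caddy_mid between -0.057 and 0.057 m and z of pads_1_mid in the frame of caddy_mid between -0.035 and 0.055 m and x of pads_2_mid in the frame of caddy_mid between -0.095 and 0.095 m and y of pads_2_mid in the frame of caddy_mid between -0.057 and 0.057 m and z of pads_2_mid in the frame of caddy_mid between -0.035 and 0.055 m and x of pads_3_mid in the frame of caddy_mid between -0.095 and 0.095 m and y of pads_3_mid in the frame of caddy_mid between -0.057 and 0.057 m and z of pads_3_mid in the frame of caddy_mid between -0.035 and 0.055 m and value of joint gate below 0.15 rad); the robot touches nothing.
It fails at once if a box of brake pads falls outside the caddy ((height (world z) of pads_1_mid below 0.13 m and not (x of pads_1_mid in the frame of caddy_mid between -0.1 and 0.1 m and y of pads_1_mid in the frame of caddy_mid between -0.064 and 0.064 m and z of pads_1_mid in the frame of caddy_mid between -0.04 and 0.12 m)) or (height (world z) of pads_2_mid below 0.13 m and not (x of pads_2_mid in the frame of caddy_mid between -0.1 and 0.1 m and y of pads_2_mid in the frame of caddy_mid between -0.064 and 0.064 m and z of pads_2_mid in the frame of caddy_mid between -0.04 and 0.12 m)) or (height (world z) of pads_3_mid below 0.13 m and not (x of pads_3_mid in the frame of caddy_mid between -0.1 and 0.1 m and y of pads_3_mid in the frame of caddy_mid between -0.064 and 0.064 m and z of pads_3_mid in the frame of caddy_mid between -0.04 and 0.12 m))).
It fails at once if the oil bottle is pushed more than 30 mm or tipped (distance of oil_bottle_mid from where it was at the start of the episode above 0.03 m or angle between oil_bottle_mid's own z axis and vertical above 0.35 rad).
It fails at once if the sealant bottle is pushed more than 30 mm or tipped (distance of sealant_bottle_mid from where it was at the start of the episode above 0.03 m or angle between sealant_bottle_mid's own z axis and vertical above 0.35 rad).
It also fails if it takes over 72 s, if anything falls off the work surface, if the arm or the gripper's body presses on something with over 40 N, if the wrist force passes 120 N, or if a joint passes its speed limit or range.

### The arm

A 6-joint arm with a two-finger parallel gripper is mounted at the origin on a cart in front of the work surface, level with it; the furniture and walls round the work are solid. World frame = base frame: x ahead of the robot, y to its left, z up, the work surface at z = 0. Lengths are in m, angles in degrees, forces in N, time in s.
With the tool pointing down it reaches from about 0.3 to 0.75 m from the base axis. Payload 8.5 kg.
Tool frame: the origin (TCP) lies midway between the tips of the shut fingers; the grasp point (between the pads) lies 19 mm behind it (env.hold_point_z is the distance from the TCP to the grasp point, in m); z points along the fingers, y is the line along which they close (so a half turn about z gives the same grasp; the last joint's range is limited). The gripper opens to 85 mm and grips with 20 to 120 N. Pads are 22 mm wide; open, the fingers measure 114 mm over their backs; the gripper's body (76 mm by 85 mm) begins 54 mm behind the grasp point. The pads swing forward as they close: fully open they stand 13 mm farther back than shut.
Start: joints at [-76.049, 21.807, 74.336, -0, 83.858, -12.336], TCP at [0.244, -0.493, 0.231] pointing down, gripper open.
Joint ranges: [-178.18, 178.18], [-50.72, 133.34], [12.68, 142.11], [-81.47, 261.47], [9.98, 163.14], [-165.26, 165.26]. Speed limits (degrees/s): [136.94, 136.94, 180, 180, 180, 180].

### API

Orientations are given as a 3x3 rotation matrix whose columns are the frame's x, y, z axes.
In Python, from rig import observe, get_image, camera_info, env gives the robot as it stands.
- The arm moves only by the tool drive_tool, never from a script. Its arguments are lists of equal length, an entry for each row: "offset": the shift along the tool's x, y, z in units of 40 mm (1.0 is 40 mm), a list of three; "turn": the turn, a rotation vector about the tool's x, y, z in units of 6 degrees (1.0 is 6 degrees), a list of three; "hand": the opening, from 0 (shut) to 1 (fully open). A call has exactly 10 rows; each row shifts and turns the commanded pose from where the row before left it, along the tool's axes as they then stand; what a row does not reach is not made up. A row lasts 1/8 s, in which the tool goes at most 62.5 mm and 10.7 degrees, less where a joint would pass 70% of its speed; a pose out of reach is approached as far as the arm can. A call is refused whole if a number of a shift passes 1 or a number of a turn 1, either way. A call with a gripper value outside its range is refused whole. The fingers move at their own pace and stop on an object; "newtons" is the grip in N (left out, the last holds). Time passes only in rows, so rows that do not move let the fingers close, or fill a call up. It gives the time, the measured TCP pose, the force, the opening and the grip force at its end, in the units of the state.
- observe(): the state, without advancing time (a new reading comes with each control period).
- get_image(name): name is "scene" or "top"; returns the picture (400x640x3 uint8, blue, green, red); there is no depth.
- camera_info(name): a dict with "fx", "fy", "cx", "cy" (pixels), "world_to_cam" (4x4, takes a point from world to camera coordinates). Camera axes: x right, y down, z forward; pixel columns grow to the right and rows downward; lengths in m; the calibration is good to about 2 mm. A picture is of the moment at which its call begins. camera_info takes no time and is no camera call.
- env.close_job(): hands the job in; it is judged then, once.
The state is a dict: "time_s": time; "q": joint angles; "qvel": joint speeds; "joint_efforts": joint torques, N m; "position": TCP position; "tool_rot": TCP orientation; "ft_force": force on the tool from outside, world axes, zero at the start; "wrist_torque": the same for the moment, N m; "grip_width": finger opening in m; "gripper_force": force on a finger pad.
Only numpy, scipy, OpenCV 4.12 (cv2) and the standard library are available. Lean on these libraries where they do the work, as an engineer would, in place of code of your own. Each camera call takes 0.05 s, during which the arm holds its last target. There are 200 camera calls.

## Working session

There is one attempt and no reset: what is moved stays moved. The work goes in short steps, Python scripts to look and compute and a tool call to move; the robot and the scene stay as the last step left them, time stands still between calls to the robot, and variables do not carry over. Pictures are saved under pics/ and viewed, at most 10 in all, crops included, and the job is handed in when it is done.

Besides the shell and the picture viewer there is one more tool, called after "Emit:" as name(argument=value, ...) on one line, values as JSON. drive_tool: Moves the arm, as the interface text tells. Its arguments: {"type":"object","properties":{"offset":{"type":"array"},"turn":{"type":"array"},"hand":{"type":"array"},"newtons":{"type":"number"}},"required":["offset","turn","hand"]}

```bash
mkdir -p pics; python3 - <<'E'
from rig import observe,get_image,camera_info,env
import cv2,numpy as np
for n in("scene","top"):
    im=get_image(n);cv2.imwrite(f"pics/{n}0.png",im)
    c=camera_info(n);print(n,c["fx"],c["fy"],c["cx"],c["cy"]);print(np.round(c["world_to_cam"],4).tolist())
o=observe();print(o["time_s"],o["position"],np.round(o["tool_rot"],3).tolist(),o["grip_width"],env.hold_point_z)
E
```

```text
scene 389.45957311823196 389.45957311823196 316.7581844357673 208.37554028519918
[[-0.7322, -0.6809, -0.0125, 0.3179], [-0.2733, 0.3106, -0.9104, 0.3377], [0.6238, -0.6632, -0.4135, 0.8166], [0.0, 0.0, 0.0, 1.0]]
top 456.7672103823331 456.7672103823331 322.67131910169115 196.84375165517943
[[-0.0114, -0.9999, -0.0026, -0.0564], [-0.9887, 0.0117, -0.1492, 0.5318], [0.1492, 0.0009, -0.9888, 1.3675], [0.0, 0.0, 0.0, 1.0]]
0.1 [ 0.24349942 -0.49288468  0.23077618] [[0.897, 0.443, -0.0], [0.443, -0.897, 0.001], [0.0, -0.001, -1.0]] 0.08512267162832021 0.0187
```

View pics/scene0.png

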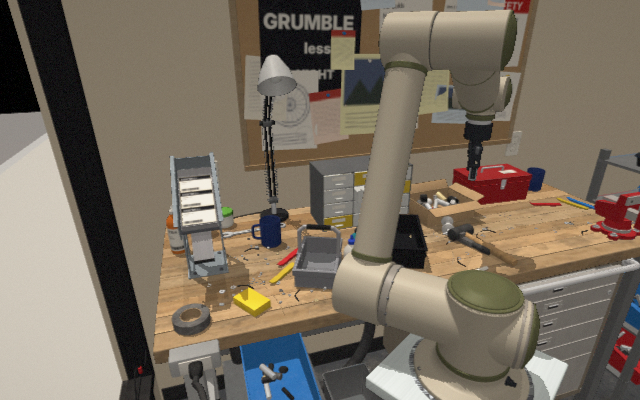

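View pics/top0.png

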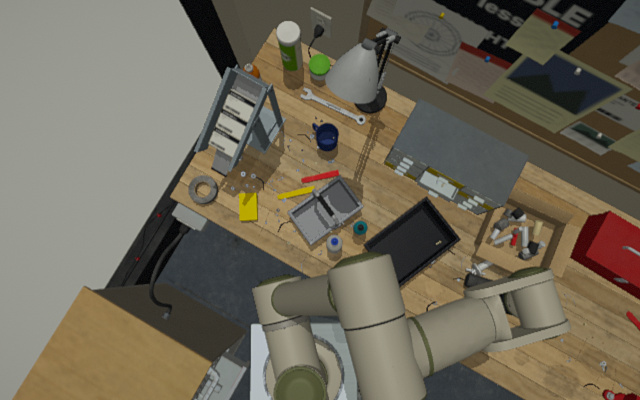

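Top: caddy about (325,212), crate (412,243), white bottle (335,245), teal bottle (361,229), red/yellow levers (320,176)/(296,193), chute with three white boxes (235,120). The yellow carton at (248,207) is the look-alike of the pads boxes and is to be left alone. Candidates for the caddy are the grey tray (325,212), the black crate (412,243) and the cardboard box (520,235); grey with an arched handle is the caddy. Now a close crop to check this.

```bash
python3 - <<'E'
import cv2
im=cv2.imread("pics/top0.png")
cv2.imwrite("pics/c1.png",cv2.resize(im[160:290,270:470],None,fx=4,fy=4,interpolation=cv2.INTER_CUBIC))
cv2.imwrite("pics/c2.png",cv2.resize(im[55:205,180:300],None,fx=4,fy=4,interpolation=cv2.INTER_CUBIC))
E
```

```text
(no output)
```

View pics/c1.png

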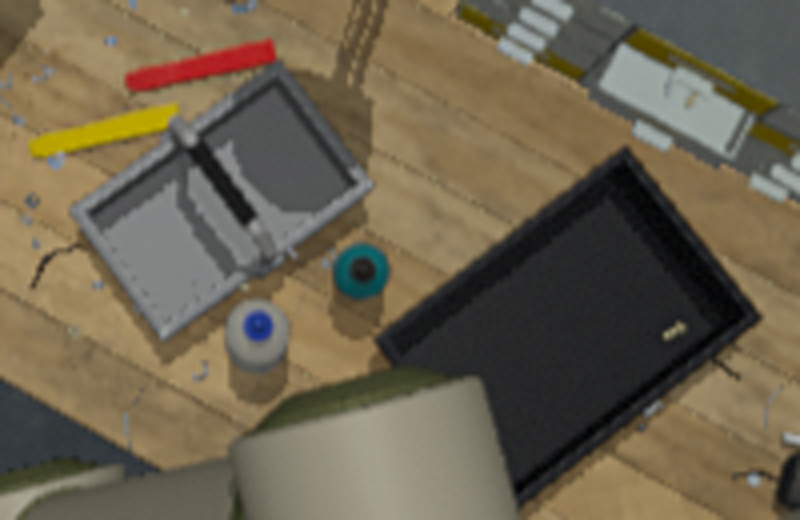

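View pics/c2.png

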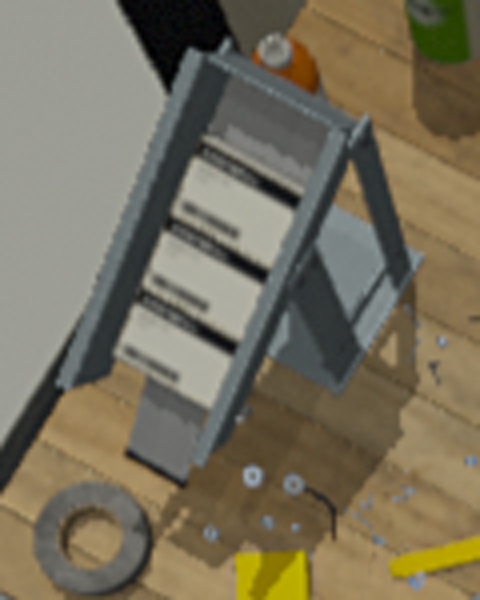

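Confirmed: grey tray with handle is the caddy; rim corners in the crop (72,212),(280,66),(372,184),(165,338); crate corners (376,342),(624,150),(760,317); teal cap (362,270), white-bottle cap (258,325). In the chute crop, plate ends are (65,385)/(200,462) and the paddle foot is (125,453)-(187,483).

```bash
cat > h.py <<'E'
import numpy as np
from rig import camera_info
def ray(n,uv,z):
    c=camera_info(n);T=np.array(c["world_to_cam"]);R,t=T[:3,:3],T[:3,3]
    d=R.T@np.array([(uv[0]-c["cx"])/c["fx"],(uv[1]-c["cy"])/c["fy"],1]);o=-R.T@t
    return o+d*(z-o[2])/d[2]
def proj(n,P):
    c=camera_info(n);T=np.array(c["world_to_cam"]);p=np.atleast_2d(P)@T[:3,:3].T+T[:3,3]
    return np.c_[c["fx"]*p[:,0]/p[:,2]+c["cx"],c["fy"]*p[:,1]/p[:,2]+c["cy"]]
def pose2(p,P):  # world from local
    a=p[2];P=np.atleast_2d(P);return np.c_[p[0]+P[:,0]*np.cos(a)-P[:,1]*np.sin(a),p[1]+P[:,0]*np.sin(a)+P[:,1]*np.cos(a),P[:,2]]
E
python3 - <<'E'
from h import *
import cv2
from scipy.optimize import least_squares
A=lambda l,o:np.array(l)/4+np.array(o)
def fit(L,uv,x0,w=None):
    r=least_squares(lambda p:(proj("top",pose2(p,L))-uv).ravel(),x0)
    print(np.round(r.x[:2],4),np.degrees(r.x[2]).round(2),"res",np.round(r.fun,1).tolist());return r.x
f=[270,160]
cu=A([(72,212),(280,66),(372,184),(165,338)],f)
x0=ray("top",cu.mean(0),.058)
print([ray("top",u,.058).round(3).tolist() for u in cu])
# corner order: along long side 0->1
d=ray("top",cu[1],.058)-ray("top",cu[0],.058);a=np.arctan2(d[1],d[0])
L=[(-.1,.062,.058),(.1,.062,.058),(.1,-.062,.058),(-.1,-.062,.058)]
c=fit(np.array(L),cu,[x0[0],x0[1],a])
ku=A([(376,342),(624,150),(760,317)],f)
L=np.array([(-.121,.082,.07),(.121,.082,.07),(.121,-.082,.07)])
d=ray("top",ku[1],.07)-ray("top",ku[0],.07);a=np.arctan2(d[1],d[0])
x0=(ray("top",ku[0],.07)+ray("top",ku[2],.07))/2
k=fit(L,ku,[x0[0],x0[1],a])
g=[180,55]
hu=A([(65,385),(200,462),(125,453),(187,483)],g)
W=[ray("top",hu[i],z) for i,z in enumerate([.227,.227,.13,.13])];print(np.round(W,3).tolist())
L=np.array([(-.056,.051,.227),(-.056,-.051,.227),(-.066,.025,.130),(-.066,-.025,.130)])
# x points up the lane; view from above front: image-left = ?
best=[]
for s in(1,-1):
    LL=L*[1,s,1]; d=W[0]-W[1];a=np.arctan2(d[1],d[0])-s*np.pi/2
    print(s,end=" ");fit(LL,hu,[*W[2][:2],a])
print("teal",ray("top",A((362,270),f),.13),"white",ray("top",A((258,325),f),.145))
for n,u,z in(("red",(200,66),.011),("yel",(105,130),.011)):print(n,ray("top",A(u,f),z))
print("lookalike",ray("top",(248,207),.022))
im=cv2.imread("pics/scene0.png");cv2.imwrite("pics/s1.png",cv2.resize(im[145:285,155:345],None,fx=4,fy=4,interpolation=cv2.INTER_CUBIC))
E
```

```text
[[0.48, 0.043, 0.058], [0.591, -0.116, 0.058], [0.499, -0.184, 0.058], [0.385, -0.027, 0.058]]
[ 0.4887 -0.0711] -54.38 res [-1.1, -0.2, -0.0, -2.1, 1.4, 0.7, -0.2, 1.5]
[ 0.3855 -0.3263] -53.01 res [-1.1, 0.4, -0.1, -0.9, 1.1, 0.5]
[[0.632, 0.278, 0.227], [0.578, 0.186, 0.227], [0.606, 0.261, 0.13], [0.583, 0.215, 0.13]]
1 [0.6525 0.2048] -29.67 res [0.5, 1.0, -0.9, -0.4, 0.5, -0.7, -0.2, 0.0]
-1 [0.5471 0.2647] 150.41 res [-1.2, 3.9, -2.6, 2.6, 2.4, -3.8, 1.7, -3.2]
teal [ 0.42784331 -0.16946842  0.13      ] white [ 0.38883024 -0.0943761   0.145     ]
red [ 0.60072062 -0.05477575  0.011     ]
yel [0.55030205 0.02057018 0.011     ]
lookalike [0.50460939 0.17018353 0.022     ]
```

View pics/s1.png

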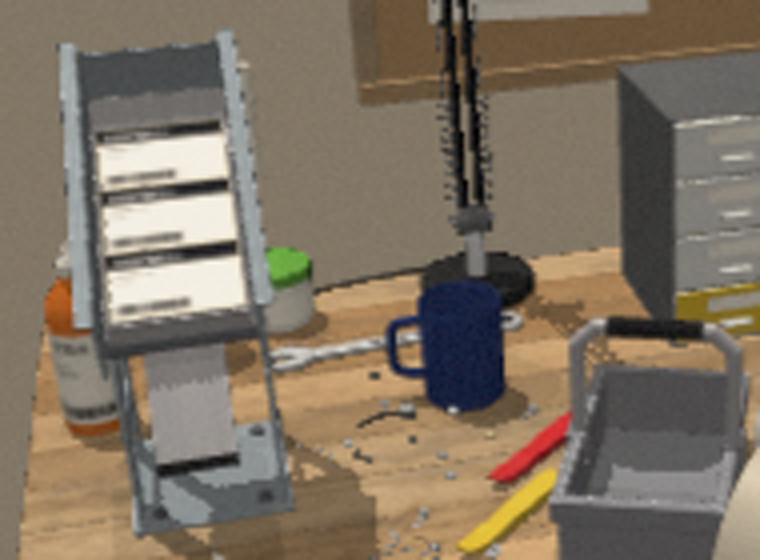

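The scene crop shows three white boxes in the lane, the paddle foot edge at (160,468)-(240,462), plate front-top corners at about (80,327) and (262,305), and the handle bar centre at (655,328). Refining with both views, and turning the tool meanwhile.

Emit:
drive_tool(offset=[[0, 0, 0], [0, 0, 0], [0, 0, 0], [0, 0, 0], [0, 0, 0], [0, 0, 0], [0, 0, 0], [0, 0, 0], [0, 0, 0], [0, 0, 0]], turn=[[0, 0, -1], [0, 0, -1], [0, 0, -1], [0, 0, -1], [0, 0, -1], [0, 0, -1], [0, 0, -1], [0, 0, -1], [0, 0, -1], [0, 0, -1]], hand=[1, 1, 1, 1, 1, 1, 1, 1, 1, 1])

```text
time_s: 1.35
position: [0.2435, -0.4929, 0.2309]
tool_rot: [[0.061, 0.998, -0.0], [0.998, -0.061, 0.001], [0.001, -0.0, -1.0]]
ft_force: [-0.6, 0.1, -0.0]
grip_width: 0.0855
gripper_force: 0.0
```

```bash
cat >> h.py <<'E'
def go(x,y,z,yaw):
    "offset to a target TCP, tool down, tool y at azimuth yaw; units; the turn is to be done first"
    from rig import observe
    o=observe();R=np.array(o["tool_rot"]);p=np.array(o["position"])
    yw=np.degrees(np.arctan2(R[1,1],R[0,1]));dy=(yaw-yw+180)%360-180
    a=np.radians(yaw);Y=np.array([np.cos(a),np.sin(a),0]);Z=np.array([0,0,-1]);X=np.cross(Y,Z)
    d=np.array([x,y,z])-p
    print("t",o["time_s"],"p",p.round(4),"yaw",yw.round(2),"tilt",R[:2,2].round(4),"F",np.round(o["ft_force"],1),"w",round(o["grip_width"],4),"gf",np.round(o["gripper_force"],1),"q6",round(o["q"][5],1))
    print("turn z units",round(-dy/6,3),"offset after the turn",np.round([d@X,d@Y,d@Z],4)/.04)
E
python3 - <<'E'
from h import *
from scipy.optimize import least_squares
A=lambda l,o:np.array(l)/4+np.array(o)
L=np.array([(-.056,.051,.227),(-.056,-.051,.227),(-.066,.025,.130),(-.066,-.025,.130)])
ut=A([(65,385),(200,462),(125,453),(187,483)],[180,55])
us=A([(82,327),(262,304),(160,470),(240,464)],[155,145])
f=lambda p:np.r_[(proj("top",pose2(p,L))-ut).ravel(),(proj("scene",pose2(p,L))-us).ravel()]
r=least_squares(f,[.6525,.2048,-.518],loss="soft_l1");print(r.x[:2],np.degrees(r.x[2]),f(r.x).round(1).tolist())
L=np.array([(-.1,.062,.058),(.1,.062,.058),(.1,-.062,.058),(-.1,-.062,.058),(0,0,.149)])
ut=A([(72,212),(280,66),(372,184),(165,338),(225,185)],[270,160])
us=A([(655,328)],[155,145])
f=lambda p:np.r_[(proj("top",pose2(p,L))-ut).ravel(),(proj("scene",pose2(p,[(0,0,.142)]))-us).ravel()]
r=least_squares(f,[.489,-.071,-.949]);print(r.x[:2],np.degrees(r.x[2]),f(r.x).round(1).tolist())
c=r.x
print("grasp",pose2(c,[(-.06,.057,0)]))
for u in((203,188),(178,195),(248,207),(327,130)):print(u,ray("top",u,0.0).round(3))
go(*pose2(c,[(-.06,.057,.15)])[0],np.degrees(c[2])+90)
E
```

```text
[0.6521058  0.20520588] -29.69329714574067 [0.4, 1.1, -1.0, -0.2, 0.4, -0.6, -0.4, 0.1, 1.5, 0.6, 0.0, 0.2, -0.8, -0.3, -0.2, -2.2]
[ 0.4886604  -0.07123129] -54.378883835282295 [-1.1, -0.2, 0.0, -2.1, 1.4, 0.8, -0.2, 1.5, -0.4, -0.4, 0.4, -0.1]
grasp [[0.50004955 0.01073997 0.        ]]
(203, 188) [0.57  0.318 0.   ]
(178, 195) [0.548 0.397 0.   ]
(248, 207) [0.507 0.174 0.   ]
(327, 130) [ 0.756 -0.079  0.   ]
t 1.35 p [ 0.2435 -0.4929  0.2309] yaw -3.52 tilt [-0.0002  0.0009] F [-0.6  0.1 -0. ] w 0.0855 gf 0.0 q6 -72.5
turn z units -6.523 offset after the turn [ 6.5    12.5475  2.0225]
```

Emit:
drive_tool(offset=[[0, 0, 0], [0, 0, 0], [0, 0, 0], [0, 0, 0], [0, 0, 0], [0, 0, 0], [0, 0, 0], [0.5, 0.95, 0], [0.5, 0.95, 0], [0.5, 0.95, 0]], turn=[[0, 0, -1], [0, 0, -1], [0, 0, -1], [0, 0, -1], [0, 0, -1], [0, 0, -1], [0, 0, -0.52], [0, 0, 0], [0, 0, 0], [0, 0, 0]], hand=[1, 1, 1, 1, 1, 1, 1, 1, 1, 1])

```text
time_s: 2.6
position: [0.3021, -0.3768, 0.231]
tool_rot: [[-0.579, 0.815, -0.0], [0.815, 0.579, 0.001], [0.001, 0.0, -1.0]]
ft_force: [0.4, -0.2, 1.0]
grip_width: 0.0857
gripper_force: 0.0
```

Emit:
drive_tool(offset=[[0.5, 0.97, 0], [0.5, 0.97, 0], [0.5, 0.97, 0], [0.5, 0.97, 0], [0.5, 0.97, 0], [0.5, 0.97, 0], [0.5, 0.97, 0], [0.5, 0.97, 0], [0.5, 0.97, 0.5], [0.5, 0.97, 0.5]], turn=[[0, 0, 0], [0, 0, 0], [0, 0, 0], [0, 0, 0], [0, 0, 0], [0, 0, 0], [0, 0, 0], [0, 0, 0], [0, 0, 0], [0, 0, 0]], hand=[1, 1, 1, 1, 1, 1, 1, 1, 1, 1])

```text
time_s: 3.85
position: [0.5025, 0.011, 0.1907]
tool_rot: [[-0.579, 0.815, 0.0], [0.815, 0.579, -0.0], [-0.0, 0.0, -1.0]]
ft_force: [-0.2, -0.3, 0.5]
grip_width: 0.0855
gripper_force: 0.0
```

```bash
python3 - <<'E'
from h import *
from rig import get_image
import cv2
cv2.imwrite("pics/top1.png",get_image("top"));cv2.imwrite("pics/scene1.png",get_image("scene"))
c=[.4887,-.0712,np.radians(-54.38)]
go(*pose2(c,[(-.06,.057,.03)])[0],35.62)
E
```

```text
t 3.95 p [0.502  0.0127 0.189 ] yaw 35.62 tilt [-0.0039  0.0016] F [-1.4  0.1  0.7] w 0.0857 gf 0.0 q6 -47.7
turn z units 0.0 offset after the turn [-0.0125 -0.0675  3.975 ]
```

Emit:
drive_tool(offset=[[0, -0.07, 0.5], [0, 0, 0.5], [0, 0, 0.5], [0, 0, 0.5], [0, 0, 0.5], [0, 0, 0.5], [0, 0, 0.5], [0, 0, 0.45], [0, 0, 0], [0, 0, 0]], turn=[[0, 0, 0], [0, 0, 0], [0, 0, 0], [0, 0, 0], [0, 0, 0], [0, 0, 0], [0, 0, 0], [0, 0, 0], [0, 0, 0], [0, 0, 0]], hand=[1, 1, 1, 1, 1, 1, 1, 1, 1, 0.6], newtons=20)

```text
time_s: 5.2
position: [0.5001, 0.0077, 0.034]
tool_rot: [[-0.579, 0.815, 0.001], [0.815, 0.579, -0.0], [-0.001, 0.001, -1.0]]
ft_force: [0.7, 0.8, 0.9]
grip_width: 0.07
gripper_force: 0.0
```

Emit:
drive_tool(offset=[[0, 0, 0], [0, 0, 0], [0, 0, 0], [0, 0, 0], [0, 0, 0], [0, 0, 0], [0, 0, 0], [0, 0, 0], [0, 0, 0], [0, 0, 0]], turn=[[0, 0, 0], [0, 0, 0], [0, 0, 0], [0, 0, 0], [0, 0, 0], [0, 0, 0], [0, 0, 0], [0, 0, 0], [0, 0, 0], [0, 0, 0]], hand=[0.4, 0.3, 0.2, 0.15, 0.1, 0.05, 0, 0, 0, 0], newtons=20)

```text
time_s: 6.45
position: [0.5002, 0.008, 0.0336]
tool_rot: [[-0.579, 0.815, 0.001], [0.815, 0.579, -0.0], [-0.001, 0.001, -1.0]]
ft_force: [1.5, 1.6, 5.0]
grip_width: 0.0096
gripper_force: 20.1
```

```bash
python3 - <<'E'
from h import *
from rig import get_image
import cv2
cv2.imwrite("pics/top2.png",get_image("top"));cv2.imwrite("pics/scene2.png",get_image("scene"))
a=cv2.imread("pics/top1.png")[160:290,270:470];b=cv2.imread("pics/top2.png")[100:300,230:500]
cv2.imwrite("pics/v2.png",cv2.resize(np.vstack([b]),None,fx=2.9,fy=2.9,interpolation=cv2.INTER_CUBIC))
go(.502,.0103,.03,35.62)
E
```

```text
t 6.55 p [0.5001 0.008  0.0336] yaw 35.41 tilt [ 0.0009 -0.0001] F [1.4 1.5 5.3] w 0.0095 gf 20.1 q6 -48.1
turn z units -0.035 offset after the turn [0.02 0.07 0.09]
```

View pics/v2.png

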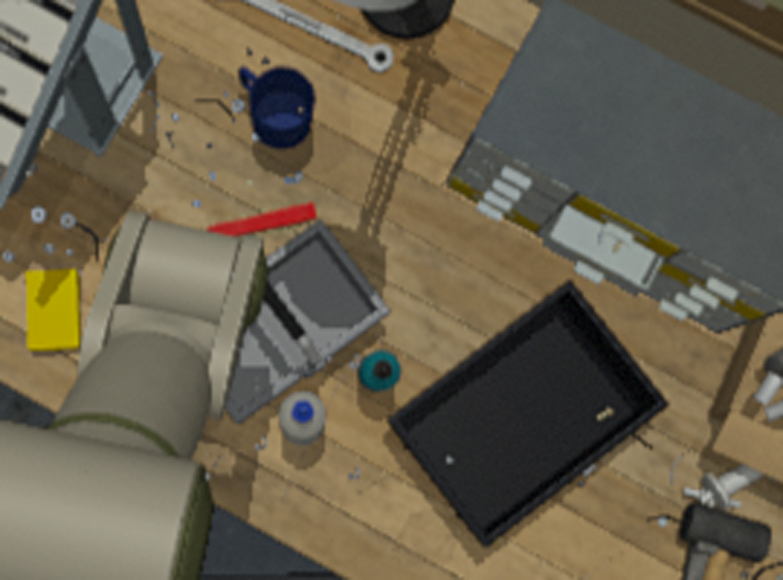

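The caddy rim is held (9.6 mm). The top view now shows the whole crate, corners (390,422),(570,284),(665,404),(485,545), and both bottles still standing. Lifting.

Emit:
drive_tool(offset=[[0, 0, 0], [0, 0, 0], [0, 0, 0], [0, 0, -0.1], [0, 0, -0.3], [0, 0, -0.6], [0, 0, -0.9], [0, 0, -0.9], [0, 0, -0.9], [0, 0, -0.4]], turn=[[0, 0, 0], [0, 0, 0], [0, 0, 0], [0, 0, 0], [0, 0, 0], [0, 0, 0], [0, 0, 0], [0, 0, 0], [0, 0, 0], [0, 0, 0]], hand=[0, 0, 0, 0, 0, 0, 0, 0, 0, 0], newtons=110)

```text
time_s: 7.8
position: [0.4998, 0.008, 0.1997]
tool_rot: [[-0.579, 0.815, 0.002], [0.815, 0.579, -0.001], [-0.002, 0.002, -1.0]]
ft_force: [0.9, 0.3, -2.1]
grip_width: 0.0079
gripper_force: 107.5
```

Emit:
drive_tool(offset=[[0, 0, 0], [0, 0, 0], [0, 0, 0], [0, 0, 0], [0, 0, 0], [0, 0, 0], [0, 0, 0], [0, 0, 0], [0, 0, 0], [0, 0, 0]], turn=[[0, 0, -0.5], [0, 0, -0.5], [0, 0, -0.5], [0, 0, -0.5], [0, 0, -0.5], [0, 0, -0.5], [0, 0, -0.5], [0, 0, -0.5], [0, 0, -0.15], [0, 0, 0]], hand=[0, 0, 0, 0, 0, 0, 0, 0, 0, 0])

```text
time_s: 9.05
position: [0.4996, 0.0081, 0.1974]
tool_rot: [[-0.868, 0.496, -0.0], [0.496, 0.868, 0.0], [0.0, -0.0, -1.0]]
ft_force: [-0.3, 0.7, -2.4]
grip_width: 0.0076
gripper_force: 107.5
```

```bash
cat >> h.py <<'E'
CH=[.6521,.2052,np.radians(-29.69)]
GX=-.0578
def chute(X,Y,z): # caddy centre at chute X,Y ; TCP z
    return go(*pose2(CH,[(X+GX,Y+.057,z)])[0],60.31)
E
python3 - <<'E'
from h import *
from scipy.optimize import least_squares
u=np.array([(390,422),(570,284),(665,404),(485,545)])/2.9+[230,100]
L=np.array([(-.121,.082,.07),(.121,.082,.07),(.121,-.082,.07),(-.121,-.082,.07)])
f=lambda p:(proj("top",pose2(p,L))-u).ravel()
r=least_squares(f,[.3855,-.3263,-.925]);print(r.x,np.degrees(r.x[2]),r.fun.round(1))
chute(-.20,.003,.194)
from rig import get_image
import cv2
a=get_image("scene");b=get_image("top")
cv2.imwrite("pics/v3.png",np.hstack([cv2.resize(a[120:320,160:400],(480,400)),cv2.resize(b[100:300,200:360],(320,400))]))
E
```

```text
[ 0.38708187 -0.32616928 -0.93527759] -53.58745860533621 [-1.6 -0.7 -0.2 -1.7  1.8  0.4  0.   1.9]
t 9.05 p [0.4996 0.0081 0.1974] yaw 60.27 tilt [-0.0004  0.    ] F [-0.3  0.7 -2.4] w 0.0076 gf 107.5 q6 -72.9
turn z units -0.007 offset after the turn [5.5725 7.67   0.085 ]
```

View pics/v3.png

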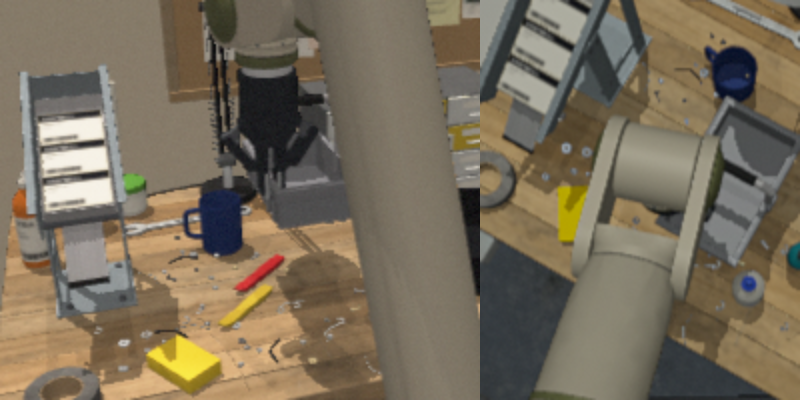

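Emit:
drive_tool(offset=[[0.93, 0.4, 0], [0.93, 0.4, 0], [0.93, 0.4, 0], [0.93, 0.4, 0], [0.93, 0.4, 0], [0.93, 0.4, 0], [0, 0.9, 0], [0, 0.9, 0], [0, 0.9, 0], [0, 0.9, 0]], turn=[[0, 0, 0], [0, 0, 0], [0, 0, 0], [0, 0, 0], [0, 0, 0], [0, 0, 0], [0, 0, 0], [0, 0, 0], [0, 0, 0], [0, 0, 0]], hand=[0, 0, 0, 0, 0, 0, 0, 0, 0, 0])

```text
time_s: 10.4
position: [0.4253, 0.3282, 0.1974]
tool_rot: [[-0.868, 0.496, 0.0], [0.496, 0.868, 0.0], [-0.0, 0.0, -1.0]]
ft_force: [0.3, -0.0, -3.7]
grip_width: 0.0078
gripper_force: 107.6
```

Emit:
drive_tool(offset=[[0, 0.8, 0], [0, 0.6, 0.2], [0, 0.27, 0.4], [0, 0, 0.4], [0, 0, 0.4], [0, 0, 0.4], [0, 0, 0.2], [0, 0, 0], [0, 0, 0], [0, 0, 0]], turn=[[0, 0, 0], [0, 0, 0], [0, 0, 0], [0, 0, 0], [0, 0, 0], [0, 0, 0], [0, 0, 0], [0, 0, 0], [0, 0, 0], [0, 0, 0]], hand=[0, 0, 0, 0, 0, 0, 0, 0, 0, 0])

```text
time_s: 11.65
position: [0.4581, 0.3852, 0.1179]
tool_rot: [[-0.869, 0.495, 0.001], [0.495, 0.869, 0.001], [-0.001, 0.001, -1.0]]
ft_force: [-0.0, -0.4, -2.9]
grip_width: 0.0075
gripper_force: 107.6
```

```bash
python3 - <<'E'
from h import *
chute(-.20,.003,.118)
from rig import get_image
import cv2
a=get_image("scene");b=get_image("top")
cv2.imwrite("pics/v4.png",np.hstack([cv2.resize(a[150:310,130:290],(400,400)),cv2.resize(b[60:220,170:330],(400,400))]))
E
```

```text
t 11.65 p [0.4581 0.3852 0.1179] yaw 60.31 tilt [0.0011 0.0006] F [-0.  -0.4 -2.9] w 0.0075 gf 107.6 q6 -31.6
turn z units -0.001 offset after the turn [ 0.0025 -0.0075 -0.0025]
```

View pics/v4.png

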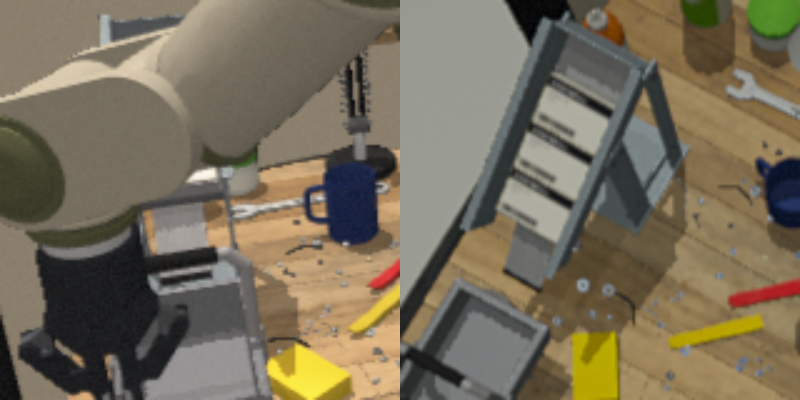

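Scene and top show the caddy level before the paddle, front rim corners at (455,283) and (548,325) in the crop; the boxes are still held. I'll check the alignment numerically.

```bash
python3 - <<'E'
from h import *
a=CH[2]
for u in((455,283),(548,325)):
    w=ray("top",((u[0]-400)/2.5+170,u[1]/2.5+60),.142)[:2]-CH[:2]
    print((w@[np.cos(a),np.sin(a)]).round(4),(w@[-np.sin(a),np.cos(a)]).round(4))
E
```

```text
-0.1081 0.0623
-0.0983 -0.0566
```

Emit:
drive_tool(offset=[[-0.2, 0, 0], [-0.4, 0, 0], [-0.4, 0, 0], [-0.4, 0, 0], [-0.4, 0, 0], [-0.4, 0, 0], [-0.4, 0, 0], [-0.4, 0, 0], [-0.2, 0, 0], [0, 0, 0]], turn=[[0, 0, 0], [0, 0, 0], [0, 0, 0], [0, 0, 0], [0, 0, 0], [0, 0, 0], [0, 0, 0], [0, 0, 0], [0, 0, 0], [0, 0, 0]], hand=[0, 0, 0, 0, 0, 0, 0, 0, 0, 0])

```text
time_s: 13.0
position: [0.5682, 0.3214, 0.1159]
tool_rot: [[-0.868, 0.496, -0.005], [0.496, 0.868, -0.0], [0.004, -0.002, -1.0]]
ft_force: [-4.8, 1.4, -6.8]
grip_width: 0.0078
gripper_force: 107.5
```

```bash
python3 - <<'E'
from h import *
chute(-.072,.003,.118)
from rig import get_image
import cv2
a=get_image("scene");b=get_image("top")
cv2.imwrite("pics/v5.png",np.hstack([cv2.resize(a[150:310,130:290],(400,400)),cv2.resize(b[60:220,170:330],(400,400))]))
# white-carton pixels in lane
for n,im in(("t0",cv2.imread("pics/top0.png")),("now",b)):print(n,((im[60:175,195:285].min(2)>150)).sum())
E
```

```text
t 13.0 p [0.5682 0.3214 0.1159] yaw 60.26 tilt [-0.0048 -0.    ] F [-4.8  1.4 -6.8] w 0.0078 gf 107.5 q6 -41.2
turn z units -0.009 offset after the turn [-0.015   0.015  -0.0525]
t0 887
now 491
```

View pics/v5.png

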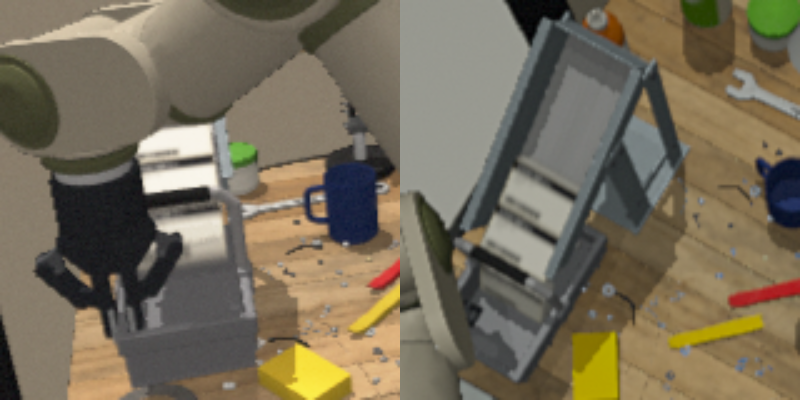

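The boxes are sliding: one is dropping into the caddy and two are still in the lane. I'll hold still.

Emit:
drive_tool(offset=[[0, 0, 0], [0, 0, 0], [0, 0, 0], [0, 0, 0], [0, 0, 0], [0, 0, 0], [0, 0, 0], [0, 0, 0], [0, 0, 0], [0, 0, 0]], turn=[[0, 0, 0], [0, 0, 0], [0, 0, 0], [0, 0, 0], [0, 0, 0], [0, 0, 0], [0, 0, 0], [0, 0, 0], [0, 0, 0], [0, 0, 0]], hand=[0, 0, 0, 0, 0, 0, 0, 0, 0, 0])

```text
time_s: 14.35
position: [0.5688, 0.3218, 0.1171]
tool_rot: [[-0.869, 0.495, -0.001], [0.495, 0.869, 0.0], [0.001, -0.0, -1.0]]
ft_force: [-3.8, 3.6, -9.5]
grip_width: 0.0072
gripper_force: 109.3
```

```bash
python3 - <<'E'
from h import *
chute(-.072,.003,.118)
from rig import get_image
import cv2
a=get_image("scene");b=get_image("top")
cv2.imwrite("pics/v6.png",np.hstack([cv2.resize(a[150:310,130:290],(400,400)),cv2.resize(b[60:220,170:330],(400,400))]))
print(((b[60:150,195:285].min(2)>150)).sum())
E
```

```text
t 14.35 p [0.5688 0.3218 0.1171] yaw 60.31 tilt [-0.001   0.0002] F [-3.8  3.6 -9.5] w 0.0072 gf 109.3 q6 -41.2
turn z units -0.0 offset after the turn [-0.01   -0.     -0.0225]
0
```

View pics/v6.png

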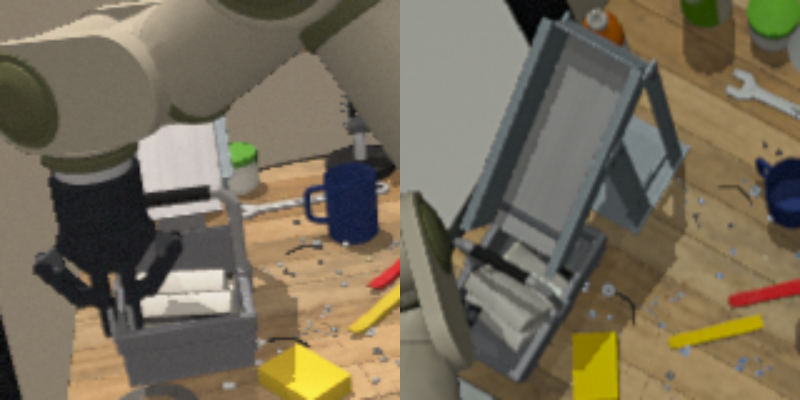

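All three boxes lie in the caddy and the lane is empty. The picture budget is now used up, so I continue on numbers alone: retreat, so the flap shuts, then raise.

Emit:
drive_tool(offset=[[0.1, 0, 0], [0.3, 0, 0], [0.4, 0, 0], [0.5, 0, 0], [0.5, 0, 0], [0.5, 0, 0], [0.5, 0, 0], [0.3, 0, 0], [0.1, 0, 0], [0, 0, -0.1]], turn=[[0, 0, 0], [0, 0, 0], [0, 0, 0], [0, 0, 0], [0, 0, 0], [0, 0, 0], [0, 0, 0], [0, 0, 0], [0, 0, 0], [0, 0, 0]], hand=[0, 0, 0, 0, 0, 0, 0, 0, 0, 0])

```text
time_s: 15.7
position: [0.458, 0.385, 0.1212]
tool_rot: [[-0.869, 0.495, -0.0], [0.495, 0.869, -0.0], [0.0, -0.0, -1.0]]
ft_force: [-0.7, 0.4, -3.8]
grip_width: 0.0079
gripper_force: 110.0
```

Emit:
drive_tool(offset=[[0, 0, -0.3], [0, 0, -0.5], [0, 0, -0.5], [0, 0, -0.4], [0, -0.2, -0.2], [0, -0.5, 0], [0, -0.7, 0], [0, -0.7, 0], [0, -0.7, 0], [0, -0.7, 0]], turn=[[0, 0, 0], [0, 0, 0], [0, 0, 0], [0, 0, 0], [0, 0, 0], [0, 0, 0], [0, 0, 0], [0, 0, 0], [0, 0, 0], [0, 0, 0]], hand=[0, 0, 0, 0, 0, 0, 0, 0, 0, 0])

```text
time_s: 16.95
position: [0.3878, 0.2622, 0.1975]
tool_rot: [[-0.868, 0.496, -0.0], [0.496, 0.868, -0.0], [-0.0, -0.0, -1.0]]
ft_force: [0.1, -0.2, -3.8]
grip_width: 0.0076
gripper_force: 110.0
```

```bash
python3 - <<'E'
from h import *
c=[.4968,-.0654,np.radians(-54.4)]
go(*pose2(c,[(GX,.057,.2)])[0],60.31)
E
```

```text
t 16.95 p [0.3878 0.2622 0.1975] yaw 60.28 tilt [-0.     -0.0002] F [ 0.1 -0.2 -3.8] w 0.0076 gf 110.0 q6 -40.7
turn z units -0.004 offset after the turn [-5.7075 -3.8675 -0.0625]
```

Emit:
drive_tool(offset=[[-0.3, -0.6, 0], [-0.6, -0.6, 0], [-0.8, -0.6, 0], [-0.8, -0.6, 0], [-0.8, -0.6, 0], [-0.8, -0.5, 0], [-0.8, -0.3, 0], [-0.5, -0.07, 0], [-0.3, 0, 0], [0, 0, 0]], turn=[[0, 0, 0], [0, 0, 0], [0, 0, 0], [0, 0, 0], [0, 0, 0], [0, 0, 0], [0, 0, 0], [0, 0, 0], [0, 0, 0], [0, 0, 0]], hand=[0, 0, 0, 0, 0, 0, 0, 0, 0, 0])

```text
time_s: 18.2
position: [0.5098, 0.016, 0.1972]
tool_rot: [[-0.868, 0.496, -0.001], [0.496, 0.868, 0.0], [0.001, -0.0, -1.0]]
ft_force: [-0.4, -0.2, -3.1]
grip_width: 0.008
gripper_force: 110.0
```

Emit:
drive_tool(offset=[[0, 0, 0], [0, 0, 0], [0, 0, 0], [0, 0, 0], [0, 0, 0], [0, 0, 0], [0, 0, 0], [0, 0, 0], [0, 0, 0], [0, 0, 0]], turn=[[0, 0, 0.3], [0, 0, 0.5], [0, 0, 0.5], [0, 0, 0.5], [0, 0, 0.5], [0, 0, 0.5], [0, 0, 0.5], [0, 0, 0.5], [0, 0, 0.3], [0, 0, 0]], hand=[0, 0, 0, 0, 0, 0, 0, 0, 0, 0])

```text
time_s: 19.45
position: [0.5097, 0.0164, 0.1974]
tool_rot: [[-0.584, 0.812, 0.0], [0.812, 0.584, 0.0], [-0.0, 0.0, -1.0]]
ft_force: [0.9, 0.1, -3.9]
grip_width: 0.0079
gripper_force: 110.0
```

```bash
python3 - <<'E'
from h import *
c=[.4968,-.0654,np.radians(-54.4)]
go(*pose2(c,[(GX,.057,.034)])[0],35.6)
E
```

```text
t 19.45 p [0.5097 0.0164 0.1974] yaw 35.72 tilt [0.0001 0.    ] F [ 0.9  0.1 -3.9] w 0.0079 gf 110.0 q6 -47.2
turn z units 0.021 offset after the turn [-0.03   -0.0275  4.085 ]
```

Emit:
drive_tool(offset=[[0, 0, 0.3], [0, 0, 0.5], [0, 0, 0.5], [0, 0, 0.5], [0, 0, 0.5], [0, 0, 0.5], [0, 0, 0.5], [0, 0, 0.4], [0, 0, 0.2], [0, 0, 0.1]], turn=[[0, 0, 0], [0, 0, 0], [0, 0, 0], [0, 0, 0], [0, 0, 0], [0, 0, 0], [0, 0, 0], [0, 0, 0], [0, 0, 0], [0, 0, 0]], hand=[0, 0, 0, 0, 0, 0, 0, 0, 0, 0])

```text
time_s: 20.7
position: [0.5099, 0.0161, 0.0369]
tool_rot: [[-0.584, 0.812, -0.0], [0.812, 0.584, 0.0], [0.0, -0.0, -1.0]]
ft_force: [0.1, -0.4, -3.1]
grip_width: 0.0077
gripper_force: 110.0
```

Emit:
drive_tool(offset=[[0, 0, 0.06], [0, 0, 0.03], [0, 0, 0], [0, 0, 0], [0, 0, 0], [0, 0, 0], [0, 0, 0], [0, 0, 0], [0, 0, 0], [0, 0, 0]], turn=[[0, 0, 0], [0, 0, 0], [0, 0, 0], [0, 0, 0], [0, 0, 0], [0, 0, 0], [0, 0, 0], [0, 0, 0], [0, 0, 0], [0, 0, 0]], hand=[0, 0, 0, 0, 0, 0, 0, 0, 0, 0])

```text
time_s: 21.95
position: [0.5101, 0.0161, 0.0339]
tool_rot: [[-0.584, 0.812, 0.001], [0.812, 0.584, -0.0], [-0.0, 0.0, -1.0]]
ft_force: [0.8, 1.5, 1.4]
grip_width: 0.0078
gripper_force: 110.7
```

Emit:
drive_tool(offset=[[0, 0, 0], [0, 0, 0], [0, 0, 0], [0, 0, 0], [0, 0, 0], [0, 0, -0.1], [0, 0, -0.2], [0, 0, -0.3], [0, 0, -0.4], [0, 0, -0.5]], turn=[[0, 0, 0], [0, 0, 0], [0, 0, 0], [0, 0, 0], [0, 0, 0], [0, 0, 0], [0, 0, 0], [0, 0, 0], [0, 0, 0], [0, 0, 0]], hand=[0.13, 0.16, 0.2, 0.22, 0.22, 0.22, 0.22, 0.22, 0.22, 0.22], newtons=20)

```text
time_s: 23.2
position: [0.5098, 0.0161, 0.0949]
tool_rot: [[-0.584, 0.812, 0.0], [0.812, 0.584, -0.0], [-0.0, -0.0, -1.0]]
ft_force: [-0.0, 0.2, -0.1]
grip_width: 0.0187
gripper_force: 0.0
```

Emit:
drive_tool(offset=[[0, 0, -0.7], [0, 0, -0.9], [0, 0, -0.9], [0, 0, -0.9], [0, 0, -0.9], [0, 0, -0.5], [0, 0, 0], [0, 0, 0], [0, 0, 0], [0, 0, 0]], turn=[[0, 0, 0], [0, 0, 0], [0, 0, 0], [0, 0, 0], [0, 0, 1], [0, 0, 1], [0, 0, 1], [0, 0, 1], [0, 0, 1], [0, 0, 1]], hand=[0.22, 0.5, 1, 1, 1, 1, 1, 1, 1, 1])

```text
time_s: 24.45
position: [0.5095, 0.0161, 0.2866]
tool_rot: [[0.009, 1.0, 0.001], [1.0, -0.009, -0.0], [-0.0, 0.001, -1.0]]
ft_force: [0.3, 0.1, -0.0]
grip_width: 0.0856
gripper_force: 0.0
```

```bash
python3 - <<'E'
from h import *
from rig import get_image
import cv2
c=[.4968,-.0654,np.radians(-54.4)]
go(*pose2(c,[(0,0,.255)])[0],-54.4)
b=get_image("top");cv2.imwrite("pics/top7.png",b)
d=(cv2.cvtColor(b,cv2.COLOR_BGR2HSV))
# predicted corners vs edges left for later; print lever/bottle positions by colour
for n,lo,hi,z in(("teal",(80,120,40),(98,255,255),.13),("red",(0,180,80),(5,255,255),.011),("yel",(22,180,80),(32,255,255),.011),("blue",(108,150,60),(125,255,255),.145)):
    m=cv2.inRange(d[160:260,270:380],lo,hi);k,l,s,ce=cv2.connectedComponentsWithStats(m)
    if k>1:
        i=1+s[1:,4].argmax();print(n,s[i,4],ray("top",ce[i]+[270,160],z).round(3))
E
```

```text
t 24.45 p [0.5095 0.0161 0.2866] yaw -0.5 tilt [ 0.0006 -0.0002] F [ 0.3  0.1 -0. ] w 0.0856 gf 0.0 q6 -11.0
turn z units 8.984 offset after the turn [-1.445   1.4725  0.79  ]
teal 108 [ 0.427 -0.169  0.13 ]
red 40 [ 0.602 -0.059  0.011]
yel 10 [0.536 0.075 0.011]
blue 34 [ 0.388 -0.093  0.145]
```

Emit:
drive_tool(offset=[[0, 0, 0], [0, 0, 0], [0, 0, 0], [0, 0, 0], [0, 0, 0], [0, 0, 0], [0, 0, 0], [0, 0, 0], [0, 0, 0], [-0.4, 0.5, 0]], turn=[[0, 0, 1], [0, 0, 1], [0, 0, 1], [0, 0, 1], [0, 0, 1], [0, 0, 1], [0, 0, 1], [0, 0, 1], [0, 0, 0.98], [0, 0, 0]], hand=[1, 1, 1, 1, 1, 1, 1, 1, 1, 1])

```text
time_s: 25.75
position: [0.5083, -0.0088, 0.2865]
tool_rot: [[0.809, 0.588, 0.001], [0.588, -0.809, 0.0], [0.0, 0.0, -1.0]]
ft_force: [0.2, -0.6, -0.2]
grip_width: 0.0848
gripper_force: 0.0
```

```bash
cat > e.py <<'E'
from h import *
import cv2
from scipy.ndimage import map_coordinates
from scipy.optimize import minimize
def fit(im,x0,hx,hy,z,span=.012):
    S=cv2.GaussianBlur(cv2.cvtColor(im,cv2.COLOR_BGR2HSV)[:,:,1].astype(float),(0,0),.8)
    t=np.linspace(-.85,.85,40)
    def pts(k):
        a,b=hx+k,hy+k
        return np.r_[np.c_[t*hx,0*t+b],np.c_[t*hx,0*t-b],np.c_[0*t+a,t*hy],np.c_[0*t-a,t*hy]]
    def samp(p,k):
        q=pts(k);u=proj("top",pose2(p,np.c_[q,0*q[:,0]+z]));return map_coordinates(S,[u[:,1],u[:,0]],order=1)
    def cost(p):return -np.clip(samp(p,.005)-samp(p,-.005),-20,50).mean()
    best=min(((cost([x0[0]+i,x0[1]+j,x0[2]+np.radians(k)]),i,j,k) for i in np.arange(-span,span+.001,.002) for j in np.arange(-span,span+.001,.002) for k in(-4,-2,0,2,4)))
    x=[x0[0]+best[1],x0[1]+best[2],x0[2]+np.radians(best[3])]
    r=minimize(cost,x,method="Nelder-Mead",options=dict(initial_simplex=[x]+[[x[0]+(i==0)*.002,x[1]+(i==1)*.002,x[2]+(i==2)*.02] for i in range(3)]))
    d=samp(r.x,.005)-samp(r.x,-.005)
    return r.x[:2].round(4),np.degrees(r.x[2]).round(2),round(-r.fun,1),d.reshape(4,-1).mean(1).round()
E
python3 - <<'E'
from e import *
from rig import get_image
a=np.radians(-54.4)
print(fit(cv2.imread("pics/top0.png"),[.4887,-.0712,a],.1,.062,.058))
print(fit(cv2.imread("pics/top7.png"),[.4968,-.0654,a],.1,.062,.058))
b=get_image("top");cv2.imwrite("pics/top8.png",b)
print(fit(b,[.4968,-.0654,a],.1,.062,.058))
for f in("top2","top8"):print(fit(cv2.imread(f"pics/{f}.png"),[.387,-.3262,np.radians(-53.5)],.121,.082,.07))
go(.4968,-.0654,.255,-54.4)
E
```

```text
(array([ 0.4905, -0.069 ]), np.float64(-53.97), np.float64(49.7), array([85., 84., 83., 92.]))Traceback (most recent call last):
  File "<stdin>", line 5, in <module>
  File "e.py", line 14, in fit
    best=min(((cost([x0[0]+i,x0[1]+j,x0[2]+np.radians(k)]),i,j,k) for i in np.arange(-span,span+.001,.002) for j in np.arange(-span,span+.001,.002) for k in(-4,-2,0,2,4)))
  File "e.py", line 14, in <genexpr>
    best=min(((cost([x0[0]+i,x0[1]+j,x0[2]+np.radians(k)]),i,j,k) for i in np.arange(-span,span+.001,.002) for j in np.arange(-span,span+.001,.002) for k in(-4,-2,0,2,4)))
               ~~~~^^^^^^^^^^^^^^^^^^^^^^^^^^^^^^^^^^^^^^^
  File "e.py", line 13, in cost
    def cost(p):return -np.clip(samp(p,.005)-samp(p,-.005),-20,50).mean()
                                             ~~~~^^^^^^^^^
  File "e.py", line 12, in samp
    q=pts(k);u=proj("top",pose2(p,np.c_[q,0*q[:,0]+z]));return map_coordinates(S,[u[:,1],u[:,0]],order=1)
               ~~~~^^^^^^^^^^^^^^^^^^^^^^^^^^^^^^^^^^^^
  File "h.py", line 8, in proj
    c=camera_info(n);T=np.array(c["world_to_cam"]);p=np.atleast_2d(P)@T[:3,:3].T+T[:3,3]
ValueError: time passes only in moves, steps and waits
```

```bash
sed -i 's/^from rig import camera_info/from rig import camera_info as _ci\nimport functools\ncamera_info=functools.lru_cache(None)(_ci)/' h.py; sed -i 's/-20,50/-20,100/' e.py
python3 - <<'E'
from e import *
from rig import get_image
a=np.radians(-54.4)
b=get_image("top");cv2.imwrite("pics/top8.png",b)
for f in("top0","top7","top8"):print(f,fit(cv2.imread(f"pics/{f}.png"),[.4887,-.0712,a] if f=="top0" else [.4968,-.0654,a],.1,.062,.058))
for f in("top2","top8"):print(fit(cv2.imread(f"pics/{f}.png"),[.387,-.3262,np.radians(-53.5)],.121,.082,.07))
go(.4968,-.0654,.255,-54.4)
E
```

```text
top0 (array([ 0.4903, -0.0696]), np.float64(-54.87), np.float64(86.2), array([83., 87., 83., 93.]))
top7 (array([ 0.4974, -0.0644]), np.float64(-53.75), np.float64(61.3), array([62., 85., 83., 25.]))
top8 (array([ 0.4975, -0.0647]), np.float64(-54.6), np.float64(55.2), array([52., 85., 82.,  8.]))
(array([ 0.3891, -0.3253]), np.float64(-53.74), np.float64(71.6), array([70., 69., 64., 83.]))
(array([ 0.3892, -0.3253]), np.float64(-53.77), np.float64(71.6), array([70., 69., 65., 82.]))
t 25.8 p [ 0.5084 -0.0119  0.2863] yaw -54.11 tilt [ 0.0004 -0.0015] F [ 0.6 -2.8 -0.1] w 0.0853 gf 0.0 q6 39.5
turn z units 0.048 offset after the turn [-1.015   0.92    0.7825]
```

Emit:
drive_tool(offset=[[-0.4, 0.3, 0], [-0.4, 0.4, 0], [-0.2, 0.2, 0], [0, 0, 0.3], [0, 0, 0.4], [0, 0, 0.3], [0, 0, 0], [0, 0, 0], [0, 0, 0], [0, 0, 0]], turn=[[0, 0, 0.03], [0, 0, 0], [0, 0, 0], [0, 0, 0], [0, 0, 0], [0, 0, 0], [0, 0, 0], [0, 0, 0], [0, 0, 0], [0, 0, 0]], hand=[1, 1, 1, 1, 1, 1, 1, 1, 1, 1])

```text
time_s: 27.05
position: [0.4973, -0.0621, 0.246]
tool_rot: [[0.813, 0.583, 0.001], [0.583, -0.813, -0.0], [0.0, 0.001, -1.0]]
ft_force: [0.3, 1.0, 0.1]
grip_width: 0.0855
gripper_force: 0.0
```

```bash
python3 - <<'E'
from h import *
go(.4972,-.065,.123,-54.4)
E
```

```text
t 27.05 p [ 0.4973 -0.0621  0.246 ] yaw -54.35 tilt [ 0.0006 -0.0002] F [0.3 1.  0.1] w 0.0855 gf 0.0 q6 33.7
turn z units 0.009 offset after the turn [-0.045   0.0575  3.075 ]
```

Emit:
drive_tool(offset=[[-0.04, 0.06, 0.4], [0, 0, 0.5], [0, 0, 0.5], [0, 0, 0.5], [0, 0, 0.5], [0, 0, 0.4], [0, 0, 0.25], [0, 0, 0], [0, 0, 0], [0, 0, 0]], turn=[[0, 0, 0], [0, 0, 0], [0, 0, 0], [0, 0, 0], [0, 0, 0], [0, 0, 0], [0, 0, 0], [0, 0, 0], [0, 0, 0], [0, 0, 0]], hand=[1, 1, 1, 1, 1, 1, 1, 1, 0.8, 0.6])

```text
time_s: 28.3
position: [0.4975, -0.0651, 0.1243]
tool_rot: [[0.813, 0.583, 0.001], [0.583, -0.813, -0.0], [0.001, 0.001, -1.0]]
ft_force: [-0.9, -0.6, 0.4]
grip_width: 0.0521
gripper_force: 0.0
```

Emit:
drive_tool(offset=[[0, 0, 0], [0, 0, 0], [0, 0, 0], [0, 0, 0], [0, 0, 0], [0, 0, 0], [0, 0, 0], [0, 0, 0], [0, 0, 0], [0, 0, 0]], turn=[[0, 0, 0], [0, 0, 0], [0, 0, 0], [0, 0, 0], [0, 0, 0], [0, 0, 0], [0, 0, 0], [0, 0, 0], [0, 0, 0], [0, 0, 0]], hand=[0.45, 0.35, 0.25, 0.2, 0.15, 0.1, 0, 0, 0, 0], newtons=20)

```text
time_s: 29.55
position: [0.4975, -0.0651, 0.1239]
tool_rot: [[0.813, 0.583, 0.001], [0.583, -0.813, -0.0], [0.0, 0.001, -1.0]]
ft_force: [2.0, -3.2, 2.8]
grip_width: 0.0139
gripper_force: 20.1
```

```bash
python3 - <<'E'
from e import *
from rig import get_image
go(.4972,-.065,.123,-54.4)
b=get_image("top")
print(fit(b,[.4968,-.0654,np.radians(-54.4)],.1,.062,.058))
E
```

```text
t 29.55 p [ 0.4975 -0.0651  0.1239] yaw -54.35 tilt [ 0.0007 -0.0004] F [ 2.  -3.2  2.8] w 0.0139 gf 20.1 q6 33.4
turn z units 0.008 offset after the turn [-0.005  -0.0075  0.0225]
(array([ 0.4964, -0.0656]), np.float64(-53.14), np.float64(21.1), array([ 5., 40., 40., -0.]))
```

Emit:
drive_tool(offset=[[0, 0, 0], [0, 0, 0], [0, 0, -0.1], [0, 0, -0.3], [0, 0, -0.5], [0, 0, -0.6], [0, 0, -0.8], [0, 0, -0.8], [0, 0, -0.7], [0, 0, -0.4]], turn=[[0, 0, 0], [0, 0, 0], [0, 0, 0], [0, 0, 0], [0, 0, 0], [0, 0, 0], [0, 0, 0], [0, 0, 0], [0, 0, 0], [0, 0, 0]], hand=[0, 0, 0, 0, 0, 0, 0, 0, 0, 0], newtons=115)

```text
time_s: 30.85
position: [0.4969, -0.0645, 0.2933]
tool_rot: [[0.812, 0.583, 0.0], [0.583, -0.812, 0.0], [0.001, 0.0, -1.0]]
ft_force: [-0.3, 0.6, -3.9]
grip_width: 0.0116
gripper_force: 112.5
```

```bash
python3 - <<'E'
from h import *
c=[.4975,-.0647];k=[.3891,-.3253]
p=[.4975+k[0]-c[0],-.0651+k[1]-c[1]]
go(*p,.292,-53.75)
E
```

```text
t 30.85 p [ 0.4969 -0.0645  0.2933] yaw -54.33 tilt [0.0004 0.0002] F [-0.3  0.6 -3.9] w 0.0116 gf 112.5 q6 33.4
turn z units -0.097 offset after the turn [-6.035   3.6725  0.0325]
```

Emit:
drive_tool(offset=[[-0.3, 0.2, 0], [-0.6, 0.35, 0], [-0.75, 0.45, 0], [-0.75, 0.45, 0], [-0.75, 0.45, 0], [-0.75, 0.45, 0], [-0.75, 0.45, 0], [-0.7, 0.45, 0], [-0.5, 0.3, 0], [-0.18, 0.12, 0]], turn=[[0, 0, -0.1], [0, 0, 0], [0, 0, 0], [0, 0, 0], [0, 0, 0], [0, 0, 0], [0, 0, 0], [0, 0, 0], [0, 0, 0], [0, 0, 0]], hand=[0, 0, 0, 0, 0, 0, 0, 0, 0, 0])

```text
time_s: 32.1
position: [0.3888, -0.3262, 0.2916]
tool_rot: [[0.807, 0.59, -0.001], [0.59, -0.807, 0.001], [0.0, -0.002, -1.0]]
ft_force: [0.6, 0.5, -3.9]
grip_width: 0.0123
gripper_force: 112.5
```

Emit:
drive_tool(offset=[[0, 0, 0], [0, 0, 0.3], [0, 0, 0.3], [0, 0, 0.3], [0, 0, 0.3], [0, 0, 0.2], [0, 0, 0], [0, 0, 0], [0, 0, 0], [0, 0, 0]], turn=[[0, 0, 0], [0, 0, 0], [0, 0, 0], [0, 0, 0], [0, 0, 0], [0, 0, 0], [0, 0, 0], [0, 0, 0], [0, 0, 0], [0, 0, 0]], hand=[0, 0, 0, 0, 0, 0, 0, 0, 0, 0])

```text
time_s: 33.35
position: [0.3895, -0.326, 0.236]
tool_rot: [[0.806, 0.591, 0.0], [0.591, -0.806, -0.0], [0.0, 0.001, -1.0]]
ft_force: [-0.1, 0.6, -3.4]
grip_width: 0.0119
gripper_force: 112.6
```

```bash
python3 - <<'E'
from e import *
from rig import get_image
p=[.3891,-.3257]
go(*p,.128,-53.75)
b=get_image("top");cv2.imwrite("pics/top9.png",b)
z=.2363-.124+.058   # rim height now
print(fit(b,[.3891,-.3253,np.radians(-53.75)],.1,.062,z,.016))
# same fit on value image (grey caddy over black crate)
import e
S=cv2.GaussianBlur(b.astype(float).mean(2),(0,0),.8)
t=np.linspace(-.85,.85,60)
for nm,f in(("+y",lambda k:(t*.1,.062+k+0*t)),("-y",lambda k:(t*.1,-.062-k+0*t)),("+x",lambda k:(.1+k+0*t,t*.062)),("-x",lambda k:(-.1-k+0*t,t*.062))):
    out=[]
    for k in np.arange(-.02,.021,.004):
        x,y=f(k);u=proj("top",pose2([.3891,-.3253,np.radians(-53.75)],np.c_[x,y,0*x+z]));out.append(int(np.median(map_coordinates(S,[u[:,1],u[:,0]],order=1))))
    print(nm,out)
E
```

```text
t 33.35 p [ 0.3895 -0.326   0.236 ] yaw -53.76 tilt [ 0.0003 -0.0004] F [-0.1  0.6 -3.4] w 0.0119 gf 112.6 q6 0.4
turn z units -0.001 offset after the turn [-2.5e-03 -1.0e-02  2.7e+00]
(array([ 0.4029, -0.3091]), np.float64(-53.14), np.float64(21.0), array([71., -3., 11.,  4.]))
+y [118, 78, 71, 92, 110, 90, 39, 16, 20, 34, 60]
-y [120, 120, 118, 118, 118, 118, 117, 117, 117, 115, 111]
+x [135, 139, 142, 144, 144, 143, 141, 139, 137, 135, 133]
-x [119, 119, 119, 119, 119, 120, 120, 120, 120, 120, 120]
```

Emit:
drive_tool(offset=[[0, 0, 0.2], [0, 0, 0.3], [0, 0, 0.3], [0, 0, 0.3], [0, 0, 0.2], [0, 0, 0.2], [0, 0, 0], [0, 0, 0], [0, 0, 0], [0, 0, 0]], turn=[[0, 0, 0], [0, 0, 0], [0, 0, 0], [0, 0, 0], [0, 0, 0], [0, 0, 0], [0, 0, 0], [0, 0, 0], [0, 0, 0], [0, 0, 0]], hand=[0, 0, 0, 0, 0, 0, 0, 0, 0, 0])

```text
time_s: 34.65
position: [0.3895, -0.326, 0.1759]
tool_rot: [[0.806, 0.591, 0.0], [0.591, -0.806, -0.0], [0.0, 0.0, -1.0]]
ft_force: [-0.1, -0.4, -2.9]
grip_width: 0.0117
gripper_force: 112.6
```

No contact: the caddy is inside the crate walls. On down.

Emit:
drive_tool(offset=[[0, 0, 0.2], [0, 0, 0.3], [0, 0, 0.3], [0, 0, 0.2], [0, 0, 0.1], [0, 0, 0.05], [0, 0, 0.05], [0, 0, 0], [0, 0, 0], [0, 0, 0]], turn=[[0, 0, 0], [0, 0, 0], [0, 0, 0], [0, 0, 0], [0, 0, 0], [0, 0, 0], [0, 0, 0], [0, 0, 0], [0, 0, 0], [0, 0, 0]], hand=[0, 0, 0, 0, 0, 0, 0, 0, 0, 0])

```text
time_s: 35.9
position: [0.3894, -0.3259, 0.1278]
tool_rot: [[0.806, 0.591, 0.0], [0.591, -0.806, 0.0], [0.0, -0.0, -1.0]]
ft_force: [-0.7, 0.1, -2.0]
grip_width: 0.0116
gripper_force: 112.7
```

Emit:
drive_tool(offset=[[0, 0, 0.03], [0, 0, 0.03], [0, 0, 0], [0, 0, 0], [0, 0, 0], [0, 0, 0], [0, 0, 0], [0, 0, 0], [0, 0, 0], [0, 0, 0]], turn=[[0, 0, 0], [0, 0, 0], [0, 0, 0], [0, 0, 0], [0, 0, 0], [0, 0, 0], [0, 0, 0], [0, 0, 0], [0, 0, 0], [0, 0, 0]], hand=[0, 0, 0, 0, 0, 0, 0, 0, 0, 0])

```text
time_s: 37.15
position: [0.3896, -0.3262, 0.1274]
tool_rot: [[0.806, 0.591, 0.001], [0.591, -0.806, -0.002], [-0.0, 0.003, -1.0]]
ft_force: [-4.8, 4.0, 18.3]
grip_width: 0.0117
gripper_force: 115.2
```

It rests on the crate floor. Ease off, open, withdraw.

Emit:
drive_tool(offset=[[0, 0, -0.05], [0, 0, 0], [0, 0, 0], [0, 0, 0], [0, 0, 0], [0, 0, 0], [0, 0, 0], [0, 0, 0], [0, 0, 0], [0, 0, 0]], turn=[[0, 0, 0], [0, 0, 0], [0, 0, 0], [0, 0, 0], [0, 0, 0], [0, 0, 0], [0, 0, 0], [0, 0, 0], [0, 0, 0], [0, 0, 0]], hand=[0, 0, 0, 0.3, 0.6, 0.8, 0.8, 0.8, 0.8, 0.8], newtons=20)

```text
time_s: 38.4
position: [0.3894, -0.3259, 0.1273]
tool_rot: [[0.806, 0.591, -0.0], [0.591, -0.806, 0.0], [-0.0, -0.0, -1.0]]
ft_force: [0.3, -0.3, 0.3]
grip_width: 0.0683
gripper_force: 0.0
```

Emit:
drive_tool(offset=[[0, 0, -0.2], [0, 0, -0.4], [0, 0, -0.6], [0, 0, -0.8], [0, 0, -0.9], [0, 0, -0.9], [0, 0, -0.5], [0, 0, 0], [0, 0, 0], [0, 0, 0]], turn=[[0, 0, 0], [0, 0, 0], [0, 0, 0], [0, 0, 0], [0, 0, 0], [0, 0, 0], [0, 0, 0], [0, 0, 0], [0, 0, 0], [0, 0, 0]], hand=[0.8, 0.8, 0.8, 0.8, 0.8, 0.8, 0.8, 0.8, 0.8, 0.8])

```text
time_s: 39.65
position: [0.3892, -0.3257, 0.2984]
tool_rot: [[0.806, 0.591, -0.001], [0.591, -0.806, 0.002], [-0.0, -0.002, -1.0]]
ft_force: [-0.3, 1.0, -0.2]
grip_width: 0.0685
gripper_force: 0.0
```

```bash
python3 - <<'E'
from e import *
from rig import get_image
go(.39,-.326,.3,-53.75)
b=get_image("top")
S=cv2.GaussianBlur(b.astype(float).mean(2),(0,0),.5);t=np.linspace(-.9,.9,60)
for nm,f in(("+y",lambda k:(t*.1,.062+k+0*t)),("-y",lambda k:(t*.1,-.062-k+0*t)),("+x",lambda k:(.1+k+0*t,t*.062)),("-x",lambda k:(-.1-k+0*t,t*.062))):
    out=[]
    for k in np.arange(-.02,.013,.003):
        x,y=f(k);u=proj("top",pose2([.3891,-.3253,np.radians(-53.75)],np.c_[x,y,0*x+.062]));out.append(int(np.median(map_coordinates(S,[u[:,1],u[:,0]],order=1))))
    print(nm,out)
# flap: compare chute mouth region to the shut picture
a=cv2.imread("pics/top9.png");a0=cv2.imread("pics/top1.png");print("mouth diff",np.abs(b[150:180,205:232].astype(int)-a0[150:180,205:232]).mean())
E
```

```text
t 39.65 p [ 0.3892 -0.3257  0.2984] yaw -53.75 tilt [-0.0012  0.0015] F [-0.3  1.  -0.2] w 0.0685 gf 0.0 q6 0.4
turn z units -0.001 offset after the turn [ 0.01    0.0175 -0.04  ]
+y [95, 86, 77, 80, 96, 118, 117, 84, 37, 16, 20]
-y [122, 124, 124, 122, 125, 123, 123, 124, 126, 120, 120]
+x [73, 80, 86, 92, 96, 100, 104, 107, 110, 113, 116]
-x [124, 124, 117, 117, 118, 121, 117, 115, 115, 115, 115]
mouth diff 6.619753086419753
```

```bash
python3 - <<'E'
from rig import get_image,env
import cv2,numpy as np
b=get_image("top").astype(int);a=cv2.imread("pics/top0.png").astype(int)
s=np.s_[164:176,212:228];print("paddle",np.abs(a[s]-b[s]).mean())
print(env.close_job())
E
```

```text
paddle 5.692708333333333
the job is handed in; nothing more can be done
None
```

The job is handed in at about 40 s of the 72 s: the caddy with all three boxes stands in the crate and is released, the bottles were unmoved when I last measured them after the set-down, and the paddle looked back in its shut place by image comparison, with no verdict returned.

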